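Unlock the dice box and park its pin

ROBOT

A 7-joint arm with a two-finger parallel gripper is mounted at the origin on the work surface. World frame = base frame: x ahead of the robot, y to its left, z up, the work surface at z = 0. Lengths are in m, angles in rad, forces in N, time in s.
With the tool pointing down it reaches from about 0.425 to 0.875 m from the base axis. Payload 4.7 kg.
Tool frame: the origin (TCP) lies midway between the tips of the shut fingers; the grasp point (between the pads) lies 19 mm behind it; z points along the fingers, x is the direction in which the jaws open and shut, and the axes are right-handed (so a half turn about z gives the same grasp; the last joint's range is limited). The gripper opens to 87 mm and grips with 3 to 60 N. Pads are 19 mm wide; open, the fingers measure 117 mm over their backs; the gripper's body (75 mm by 190 mm) begins 51 mm behind the grasp point.
Start: joints at [1.244, 0.321, -0.07, 1.45, 0.023, 1.371, -0.057], TCP at [0.217, -0.613, 0.223] pointing down, gripper open.
Joint ranges: [-2.86, 2.86], [-0.3, 2.09], [-1.38, 1.24], [0.06, 2.45], [-1.56, 4.7], [0.09, 2.05], [-2.69, 2.69]. Speed limits (rad/s): [2.57, 2.57, 3.14, 3.14, 3.14, 3.14, 3.14].

INTERFACE

Orientations are given as a rotation vector (axis times angle).
In Python, from bench import get_state, eyes, ticket gives the robot as it stands.
- The arm moves only by the tool carry_out, never from a script. Its argument "motion" is a list of rows, each a list of 2 entries, a list of its own where there are three numbers: the shift along the world's x, y, z in m, then the turn about the world's z in rad. A call has 1 to 20 rows; each row is the pose to reach, as a shift and turn from the pose commanded when the call began; what a row does not reach only later rows make up. A row lasts 1/10 s, in which the tool goes at most 50 mm and 8.59 degrees, less where a joint would pass 70% of its speed; a pose out of reach is approached as far as the arm can. A call with a gripper value outside its range is refused whole. "grip" is the gripper command: -1 is fully open, 1 is shut, values between are in proportion, set as the call begins (left out, the last holds). The fingers move at their own pace and stop on an object; "squeeze" is the grip in N (left out, the last holds). Time passes only in rows, so rows that repeat a pose let the fingers close. It gives the time, the measured TCP pose, the force and the opening at its end, in the units of the state.
- get_state(): the state, without advancing time (a new reading comes with each control period).
- eyes.get_image(name): name is "scene" or "top"; returns a dict with "pixels" (384x512x3 uint8, blue, green, red), "mtx" (3x3 intrinsics, pixels), "extrinsics" (4x4, takes a point from camera to world coordinates). Camera axes: x right, y down, z forward; pixel columns grow to the right and rows downward; lengths in m; the calibration is good to about 2 mm. A picture is of the moment at which its call begins. There is no depth.
- ticket.close_job(): hands the job in, once; it reports no verdict.
The state is a dict: "time": time; "joint_positions": joint angles; "qd": joint speeds; "joint_torque": joint torques, N m; "position": TCP position; "tool_rot": TCP orientation; "ft_force": force on the tool from outside, world axes, zero at the start; "torque": the same for the moment, N m; "grip_width": opening from 0.0 (shut) to 1.0 (fully open).
Only numpy, scipy, OpenCV 4.12 (cv2) and the standard library are available. Lean on these libraries where they do the work, as an engineer would, in place of code of your own. Each camera call takes 0.05 s, during which the arm holds its last target. There are 200 camera calls.

TASK

Unlock the dice box for game night: take the brass lock pin by its red T-handle and turn it a little at a time, up to a quarter turn either way, feeling with a light upward pull until its hidden cross-lug finds the slot, then draw it straight up out of the bore without wrenching it against the lock. Slide the pin sideways into the notch of the blue pin rest until its shaft is fully home at the notch's inner end, lower it in hand until its collar sits on the blue plate, and let it go standing upright. Leave the die, the dragon, the glass stones and everything else where they stand.

Things in the scene. Friction and masses are not known exactly. Their poses are not given: they have to be found in the camera images.
- box: Oak dice box, fixed, lid shut, 140 (x) x 190 (y) x 84 mm high to the top of the square 90 mm brass plate on its lid; origin under its centre, z up. Inside, hidden by the pin's collar, is a steel keeper plate, underside 30 mm below the brass plate's top, 6 mm thick, with a slot 19 mm wide, longer than the lug, which passes up only when lined up with it within about 0.15 rad.
- bore (a point): Centre of the vertical bore's mouth (54 mm diameter) at the top of the brass plate, 84 mm above the table; axes as the box's. The hidden keeper slot is centred on this bore; its direction differs each time: 0.4 to 1.57 rad to either side of the handle's direction at the start. The keeper is sprung: it gives upwards 7 mm (4 N preload, 2 N per mm), then stops.
- pin_handle (a point): Centre of the red T-handle bar of the loose brass pin (0.13 to 0.23 kg). Bar 66 mm long along the pin's y, 14 mm thick (x), 18 mm high; z up the pin's axis. At the start it stands in the bore, collar on the brass plate, handle centre 117 mm above the table. It turns freely; lifted 4 mm, its lug is held by the keeper unless lined up with the slot.
- pin_collar (a point): Centre of the underside of the pin's round collar (60 mm diameter, 6 mm thick), on the axis, 33 mm below the handle's centre; neck above it 13 mm, shaft below it 14 mm in diameter. A cross-lug 46 mm long (along the pin's y, parallel to the handle), 10 mm wide, goes through the shaft 34 to 42 mm below the collar's underside.
- pin_foot (a point): Lower end of the pin's shaft, on its axis, 60 mm below the collar's underside.
- rest: Pin rest, fixed, left or right of the box: base 120 x 100 x 8 mm, post at its back (face at x = +36 mm), blue level plate 8 mm thick, top 80 mm above the table. Notch 18 mm wide, open to -x (towards the robot, roughly), between horns with round ends: mouth x = -48 mm, straight sides from x = -30 mm to the inner end x = 0, centred on y = 0. Origin on the table under the inner end; z up.
- seat (a point): On the rest: where the centre of the collar's underside comes when the pin is parked fully home: on the plate's top, 7 mm in front (-x) of the notch's inner end; axes as the rest's (the pin slides in towards +x).
- tower: Black iron dice tower, fixed bystander, 90 x 90 x 150 mm with a chute 40 mm further out at -x; origin under its centre. On the other side of the box from the rest.
- dragon: Pewter dragon miniature, loose bystander, about 76 mm tall on a 52 mm round base; origin under the base.
- die: Jumbo translucent red twenty-sided die, loose bystander, 50 mm tall; origin under it.
- coaster: Cork coaster, fixed, 90 mm across, 5 mm thick; origin under its centre.
- stone1: Smoky glass counting stone, loose bystander, 28 mm across, 12 mm high; origin under it.
- stone2: Second smoky glass counting stone, like the first; origin under it.
- pin: The whole lock pin; its origin is the centre of the collar's underside (as point pin_collar), z up along its axis, y along the handle.
There are look-alikes about, which are no part of the job. Of the things like the pin, leave any that is pink; of the rest the larger one is meant.

How it is judged:
On the way, in this order (a step that is already met when the one before it is completed fails the run):
1. the pin is drawn right out of the bore: its foot above the brass plate (z of pin_foot in the frame of box between 0.086 and 0.4 m and contact force between the fingers and pin above 0.5 N), for 0.1 s.
2. the pin, still in the gripper, is home in the notch with its collar lowered to within 5 mm of the plate (x of pin_collar in the frame of seat between -0.008 and 0.003 m and y of pin_collar in the frame of seat between -0.004 and 0.004 m and angle between pin_collar's own z axis and vertical below 0.08 rad and z of pin_collar in the frame of seat between -0.003 and 0.005 m and contact force between the fingers and pin above 0.5 N), for 0.1 s.
At the end, for the whole second after the job is handed in: The pin stands upright (within 0.08 rad) and still in the rest's notch, its collar on the plate (within 3 mm), its axis no more than 8 mm short of the fully home place along the notch and within 4 mm of it across (x of pin_collar in the frame of seat between -0.008 and 0.003 m and y of pin_collar in the frame of seat between -0.004 and 0.004 m and angle between pin_collar's own z axis and vertical below 0.08 rad and z of pin_collar in the frame of seat between -0.003 and 0.003 m and linear speed of pin below 0.02 m/s); the robot touches nothing.
It fails at once if the pin is wrenched or pressed against the box or its lock with more than 45 N (contact force between pin and box above 45 N).
It fails at once if the dragon or the die is moved by more than 15 mm (distance of any of dragon, die from where it was at the start of the episode above 0.015 m).
It fails at once if a glass stone is moved by more than 15 mm (distance of any of stone1, stone2 from where it was at the start of the episode above 0.015 m).
It fails at once if the dice tower is pushed with more than 15 N (contact force between the arm and tower above 15 N).
It also fails if it takes over 67 s, if anything falls off the work surface, if the arm or the gripper's body presses on something with over 40 N, if the wrist force passes 120 N, or if a joint passes its speed limit or range.

## Working session

There is one attempt and no reset: what is moved stays moved. The work goes in short steps, Python scripts to look and compute and a tool call to move; the robot and the scene stay as the last step left them, time stands still between calls to the robot, and variables do not carry over. Pictures are saved under pics/ and viewed, about 8 in all and at most 12, crops included, and the job is handed in when it is done.

Besides the shell and the picture viewer there is one more tool, called after "Call:" as name([rows], argument=value, ...), one row to a line, values as JSON. carry_out: Moves the arm, as the interface text tells. Its arguments: {"type":"object","properties":{"motion":{"type":"array","items":{"type":"array"}},"grip":{"type":"number"},"squeeze":{"type":"number"}},"required":["motion"]}

```bash
mkdir -p pics; python3 - <<'E'
from bench import get_state, eyes
import cv2, numpy as np
s=get_state(); print(s)
for n in("scene","top"):
    d=eyes.get_image(n); cv2.imwrite(f"pics/{n}0.png",d["pixels"]); np.savez(f"{n}.npz",K=d["mtx"],T=d["extrinsics"]); print(n,d["mtx"],d["extrinsics"])
a=[cv2.imread(f"pics/{n}0.png") for n in("scene","top")]
E
```

```text
{'time': 0.0, 'joint_positions': array([ 1.24414121,  0.32182938, -0.07005461,  1.45171193,  0.02261536,
        1.37076178, -0.05689614]), 'qd': array([ 0.00056239,  0.00114309, -0.00311312, -0.00088541, -0.00137199,
        0.00075858, -0.00054929]), 'joint_torque': array([ 3.95849736e-05, -4.91287601e+01, -4.03924529e-01, -3.12528133e+01,
       -6.39450434e-02,  4.38096269e-02,  1.91352478e-04]), 'position': array([ 0.21697254, -0.6121249 ,  0.22143859]), 'tool_rot': array([-2.56511717,  1.81202714,  0.00257407]), 'ft_force': array([ 0.05916375, -0.35118618,  0.43800656]), 'torque': array([-0.05300095,  0.00581634, -0.03153534]), 'grip_width': 0.9967495817436849}
scene [[422.18343397   0.         250.96165717]
 [  0.         422.18343397 193.5128442 ]
 [  0.           0.           1.        ]] [[-0.61216719  0.64007246 -0.46428286  0.98338873]
 [ 0.79072016  0.49819928 -0.35575146  0.3092167 ]
 [ 0.00359867 -0.58489719 -0.81109946  0.77498731]
 [ 0.          0.          0.          1.        ]]
top [[470.57125946   0.         250.96454291]
 [  0.         470.57125946 192.08453967]
 [  0.           0.           1.        ]] [[-0.00466911 -0.99607848  0.08835075  0.48653257]
 [-0.99997942  0.00503951  0.00396973 -0.01757267]
 [-0.00439941 -0.08833039 -0.99608152  1.16095614]
 [ 0.          0.          0.          1.        ]]
```

View pics/scene0.png

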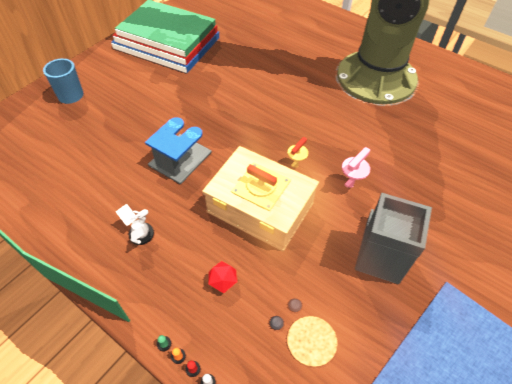

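View pics/top0.png

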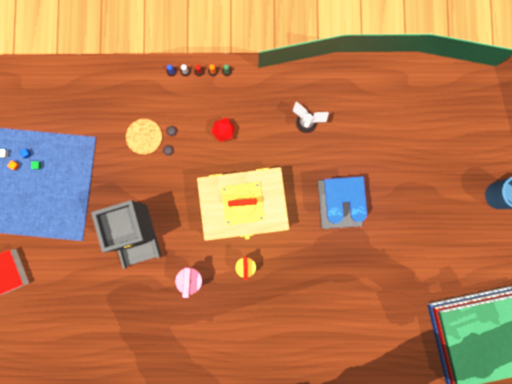

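Scene view shows the box with its pin (262,175), the blue rest (175,140), and the tower (395,235). Pin candidates:
- In the box: top (242,202), red bar. This is the larger one and it stands in the bore, so I choose it.
- Small loose yellow and red one: top (246,267).
- Pink one: top (188,282).

Next is a close crop.

```bash
python3 - <<'E'
import cv2, numpy as np
t=cv2.imread("pics/top0.png"); s=cv2.imread("pics/scene0.png")
a=cv2.resize(t[160:250,190:290],None,fx=4,fy=4,interpolation=cv2.INTER_CUBIC)
b=cv2.resize(t[160:250,300:400],None,fx=4,fy=4,interpolation=cv2.INTER_CUBIC)
c=cv2.resize(s[110:180,140:240],None,fx=4,fy=4,interpolation=cv2.INTER_CUBIC)[:240]
d=cv2.resize(s[145:215,205:305],None,fx=4,fy=4,interpolation=cv2.INTER_CUBIC)[:240]
for im,x,y in((a,190,160),(b,300,160)):
    for k in range(0,100,10):
        cv2.line(im,(k*4,0),(k*4,4 if k%50 else 10),(255,255,255),1);cv2.line(im,(0,k*4),(4 if k%50 else 10,k*4),(255,255,255),1)
cv2.imwrite("pics/c1.png",np.vstack([np.hstack([a,b]),np.hstack([d,c])]))
E
```

```text
(no output)
```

View pics/c1.png

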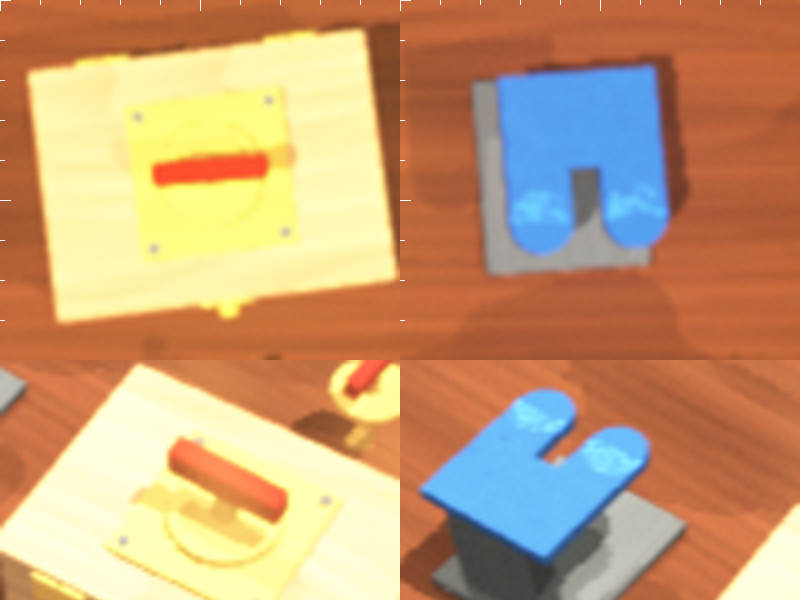

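```bash
cat > h.py <<'E'
import cv2, numpy as np
def cam(n): d=np.load(n+".npz"); return d["K"],d["T"]
def w(n,uv,z):
    K,T=cam(n); uv=np.atleast_2d(np.float64(uv)); r=np.c_[uv,np.ones(len(uv))]@np.linalg.inv(K).T@T[:3,:3].T
    return T[:3,3]+r*((z-T[2,3])/r[:,2])[:,None]
def px(n,P):
    K,T=cam(n); P=(np.atleast_2d(P)-T[:3,3])@T[:3,:3]@K.T; return P[:,:2]/P[:,2:]
E
python3 - <<'E'
from h import *
for n,roi in(("top",(195,180,290,240)),("scene",(240,155,285,195))):
    im=cv2.imread(f"pics/{n}0.png").astype(int); x0,y0,x1,y1=roi
    b,g,r=[im[y0:y1,x0:x1,i] for i in range(3)]
    m=((r-g)>90)&(g<110)
    v,u=np.nonzero(m); P=w(n,np.c_[u+x0,v+y0],0.12)[:,:2]
    c=P.mean(0); _,s,V=np.linalg.svd(P-c); q=(P-c)@V.T
    print(n,len(u),(u+x0).mean(),(v+y0).mean(),c,V[0],np.degrees(np.arctan2(V[0,1],V[0,0])),np.ptp(q,axis=0))
p=[(324.25,179.25),(363.75,176.5),(343.5,202.5),(349.75,202),(335.25,223.5),(358.75,221.75)]
print(w("top",p,.08).round(4))
im=cv2.imread("pics/top0.png").astype(int)[165:235,310:380]
m=((im[...,0]-im[...,2])>60).astype(np.uint8)
v,u=np.nonzero(m); P=w("top",np.c_[u+310,v+165],.08)[:,:2]
(c,sz,a)=cv2.minAreaRect((P*1000).astype(np.float32)); print("rect",c,sz,a)
# box brass plate & wooden corners
print("box",w("top",[(197.5,178),(281,167.5),(289,229),(204.5,240.5)],.08).round(4))
print("brass",w("top",[(221.5,187),(260.5,182),(264.5,220),(226,224.5)],.084).round(4))
E
```

```text
top 176 238.48863636363637 210.46022727272728 [0.53826295 0.01434694] [-0.31963038  0.9475423 ] 108.64057348983263 [0.19797342 0.1194458 ]
scene 20 264.9 177.8 [0.56154962 0.0199905 ] [-0.1204312   0.99272168] 96.91698902418217 [0.06201333 0.01277027]
[[ 0.6113 -0.1827  0.08  ]
 [ 0.6172 -0.274   0.08  ]
 [ 0.5573 -0.226   0.08  ]
 [ 0.5584 -0.2403  0.08  ]
 [ 0.5092 -0.206   0.08  ]
 [ 0.5129 -0.2599  0.08  ]]
rect (563.7612915039062, -230.46157836914062) (104.0511474609375, 91.41362762451172) 3.68759822845459
box [[ 0.6157  0.1103  0.08  ]
 [ 0.6392 -0.0831  0.08  ]
 [ 0.4971 -0.0999  0.08  ]
 [ 0.4718  0.0935  0.08  ]]
brass [[ 0.5941  0.0544  0.084 ]
 [ 0.6052 -0.0353  0.084 ]
 [ 0.5179 -0.0439  0.084 ]
 [ 0.508   0.0441  0.084 ]]
```

```bash
python3 - <<'E'
from h import *
print("bar", w("top",[(228.25,203.5),(257.25,201.25)],.122).round(4))
im=cv2.imread("pics/top0.png"); b,g,r=[im[...,i].astype(int) for i in range(3)]
m=((r-g>110)&(b<90)&(r>190)).astype(np.uint8); n,l,st,c=cv2.connectedComponentsWithStats(m)
for i in range(1,n):
    if 215<c[i][0]<270 and 185<c[i][1]<285 and st[i,4]>15: 
        rc=cv2.minAreaRect(np.argwhere(l==i)[:,::-1].astype(np.float32)); print(st[i],c[i],w("top",c[i],.122).round(4),rc)
ps=np.radians(3.7); ex=np.array([np.cos(ps),np.sin(ps)]); ey=np.array([-ex[1],ex[0]]); o=np.array([.5598,-.2315])
y=np.arange(-60,61,1.)/1000
for n in("top","scene"):
    im=cv2.imread(f"pics/{n}0.png").astype(np.float32); d=im[...,0]-im[...,2]
    for x in(-.025,-.02,-.015,-.01,.02,.03):
        P=np.c_[o+x*ex+y[:,None]*ey,np.full(len(y),.08)]; uv=px(n,P).astype(np.float32)
        v=cv2.remap(d,uv[:,0:1],uv[:,1:2],cv2.INTER_LINEAR).ravel(); th=60
        k=np.nonzero(np.diff(v>th))[0]; print(n,x,[round(float(1000*(y[i]+(th-v[i])/(v[i+1]-v[i])*.001)),1) for i in k],v.max(),v.min())
    x=np.arange(-60,40)/1000
    for yy in (0,-.002,-.028,.028):
        P=np.c_[o+x[:,None]*ex+yy*ey,np.full(len(x),.08)]; uv=px(n,P).astype(np.float32)
        v=cv2.remap(d,uv[:,0:1],uv[:,1:2],cv2.INTER_LINEAR).ravel(); k=np.nonzero(np.diff(v>60))[0]; print(n,"along",yy,[round(float(1000*(x[i]+(60-v[i])/(v[i+1]-v[i])*.001)),1) for i in k])
E
```

```text
bar [[ 0.5536  0.0369  0.122 ]
 [ 0.5583 -0.0272  0.122 ]]
[228 199  29   7 155] [242.15483871 201.88387097] [[0.557  0.0062 0.122 ]] ((242.0235137939453, 201.80584716796875), (5.598844528198242, 28.301008224487305), 85.60128784179688)
[243 257   5  23  94] [245.31914894 268.35106383] [[ 4.114e-01 -3.000e-04  1.220e-01]] ((245.0, 268.0), (22.0, 4.0), 90.0)
top -0.025 [-45.1, -6.5, 8.3, 47.1] 156.65625 -117.80078
top -0.02 [-45.3, -6.6, 8.4, 46.8] 156.83594 -110.71875
top -0.015 [-45.1, -6.7, 8.3, 46.7] 156.42969 -109.8125
top -0.01 [-44.7, -6.7, 8.4, 46.6] 156.71875 -120.47266
top 0.02 [-44.7, 46.6] 155.20117 -118.14453
top 0.03 [-45.2, 47.1] 154.34375 -116.93164
top along 0 [-1.1]
top along -0.002 [-1.0]
top along -0.028 [-48.2]
top along 0.028 [-48.6]
scene -0.025 [-41.5, -2.5, 12.5, 51.1] 139.5 -140.81543
scene -0.02 [-41.0, -2.9, 12.7, 51.0] 136.12305 -142.92383
scene -0.015 [-41.1, -3.1, 12.6, 51.0] 144.25684 -137.36523
scene -0.01 [-41.1, -2.7, 12.1, 51.2] 144.20605 -139.76562
scene 0.02 [-41.5, 51.8] 144.3164 -123.368164
scene 0.03 [-41.7, 51.9] 145.74219 -129.96875
scene along 0 [0.6]
scene along -0.002 [-1.9]
scene along -0.028 [-44.9]
scene along 0.028 [-46.0]
```

The crop confirms the choice: the large red bar stands over the brass collar on the box, at top (242,202). The small look-alike stands apart near (246,267). Moving to hover over the pin.

Call:
carry_out([
  [[0.339, 0.618, 0.0], 1.304],
  [[0.339, 0.618, 0.0], 1.304],
  [[0.339, 0.618, 0.0], 1.304],
  [[0.339, 0.618, 0.0], 1.304],
  [[0.339, 0.618, 0.0], 1.304],
  [[0.339, 0.618, 0.0], 1.304],
  [[0.339, 0.618, 0.0], 1.304],
  [[0.339, 0.618, 0.0], 1.304],
  [[0.339, 0.618, 0.0], 1.304],
  [[0.339, 0.618, 0.0], 1.304],
  [[0.339, 0.618, 0.0], 1.304],
  [[0.339, 0.618, 0.0], 1.304],
  [[0.339, 0.618, 0.0], 1.304],
  [[0.339, 0.618, -0.04], 1.304],
  [[0.339, 0.618, -0.04], 1.304],
  [[0.339, 0.618, -0.04], 1.304],
  [[0.339, 0.618, -0.04], 1.304],
  [[0.339, 0.618, -0.04], 1.304],
], grip=-1, squeeze=15)

```text
time: 1.9
position: [0.5563, 0.0035, 0.1832]
tool_rot: [3.138, 0.112, 0.001]
ft_force: [0.2, -0.6, -0.4]
grip_width: 0.998
```

```bash
python3 - <<'E'
from bench import get_state, eyes
from h import *
ims=[]
s=get_state(); print(s["position"],s["joint_positions"].round(3))
for n,(x,y,w_,h_) in(("scene",(170,80,130,130)),("top",(180,130,130,130))):
    d=eyes.get_image(n)["pixels"]; cv2.imwrite(f"pics/{n}1.png",d); 
    ims.append(cv2.resize(d[y:y+h_,x:x+w_],(400,400),interpolation=cv2.INTER_CUBIC))
cv2.imwrite("pics/c2.png",np.hstack(ims))
p=s["position"]; print(px("scene",[p,[.556,.006,.126]]),px("top",[p]))
E
```

```text
[0.55633563 0.00349067 0.1832324 ] [ 0.585  0.208 -0.719  1.721  0.145  1.266 -0.095]
[[260.37868153 150.84344556]
 [260.86777578 170.68154718]] [[242.76079259 200.21729453]]
```

View pics/c2.png

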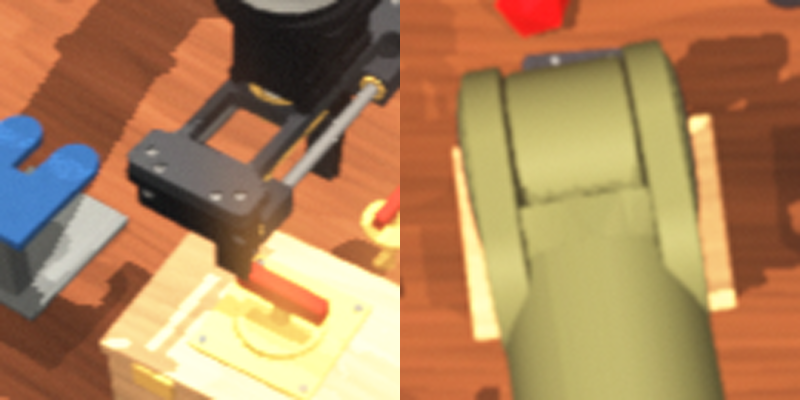

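```bash
python3 - <<'E'
from h import *
im=cv2.imread("pics/scene1.png")
p=np.array([.55634,.00349,.1832]); a=np.radians(4.1); ex=np.array([np.cos(a),np.sin(a),0]); ey=np.array([-ex[1],ex[0],0])
S=8;x0,y0=225,125
c=cv2.resize(im[y0:y0+65,x0:x0+80],None,fx=S,fy=S,interpolation=cv2.INTER_CUBIC)
for sx in(-1,1):
    q=np.array([p+sx*dx*ex+dy*ey for dx,dy in((.0435,-.0095),(.0435,.0095),(.0585,.0095),(.0585,-.0095))])
    u=((px("scene",q)-[x0-.5,y0-.5])*S-.5).astype(np.int32); cv2.polylines(c,[u],True,(0,255,0),1)
# bar top-face predicted from top-cam estimate
bc=np.array([.5565,.0058,.126]); b=np.radians(4.3); bx=np.array([np.cos(b),np.sin(b),0]); by=np.array([-bx[1],bx[0],0])
q=np.array([bc+sx*.007*bx+sy*.033*by for sx,sy in((1,1),(1,-1),(-1,-1),(-1,1))])
cv2.polylines(c,[((px("scene",q)-[x0-.5,y0-.5])*S-.5).astype(np.int32)],True,(255,0,255),1)
cv2.imwrite("pics/c3.png",c)
E
```

```text
(no output)
```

View pics/c3.png

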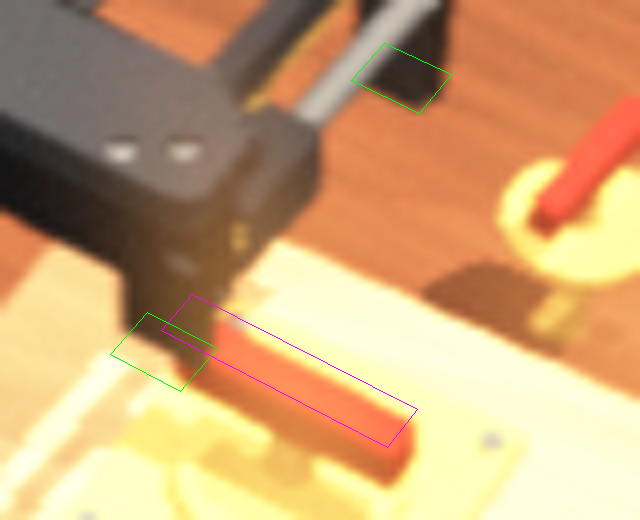

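Finger projections agree with the picture to about 1–2 mm, and the bar's end is at crop (400,440). The scene camera places the bar a few mm further +x,+y than the top camera does. I split the difference and descend.

Call:
carry_out([
  [[0.0015, 0.003, -0.03], 0.0],
  [[0.0015, 0.003, -0.06], 0.0],
  [[0.0015, 0.003, -0.075], 0.0],
  [[0.0015, 0.003, -0.083], 0.0],
  [[0.0015, 0.003, -0.083], 0.0],
  [[0.0015, 0.003, -0.083], 0.0],
  [[0.0015, 0.003, -0.083], 0.0],
])

```text
time: 2.7
position: [0.5588, 0.0084, 0.101]
tool_rot: [3.139, 0.116, 0.004]
ft_force: [0.4, -0.6, 1.0]
grip_width: 1.001
```

```bash
python3 - <<'E'
from bench import get_state, eyes
import cv2
cv2.imwrite("pics/scene2.png",eyes.get_image("scene")["pixels"])
s=get_state(); print(s["position"],s["ft_force"])
E
```

```text
[0.55866624 0.00837371 0.10082823] [-0.24896575  0.02424381 -0.32403621]
```

Call:
carry_out([
  [[0, 0, 0], 0],
  [[0, 0, 0], 0],
  [[0, 0, 0], 0],
  [[0, 0, 0], 0],
  [[0, 0, 0], 0],
  [[0, 0, 0], 0],
  [[0, 0, 0], 0],
  [[0, 0, 0], 0],
], grip=1, squeeze=20)

```text
time: 3.55
position: [0.5577, 0.0084, 0.0996]
tool_rot: [-3.139, -0.116, -0.0]
ft_force: [-0.4, -0.3, -0.0]
grip_width: 0.357
```

```bash
python3 - <<'E'
from bench import get_state, eyes
import cv2, numpy as np
cv2.imwrite("pics/scene3.png",eyes.get_image("scene")["pixels"])
s=get_state(); print(s["time"],s["position"],s["ft_force"],s["grip_width"]*87)
I=[cv2.resize(cv2.imread(f"pics/scene{k}.png")[145:205,225:305],None,fx=5,fy=5,interpolation=cv2.INTER_CUBIC) for k in(0,2,3)]
b=I[2].copy(); 
cv2.imwrite("pics/c4.png",np.vstack([np.hstack([I[0],I[1]]),np.hstack([I[2],cv2.absdiff(I[1],I[2])])]))
E
```

```text
3.6 [0.55774177 0.00838088 0.09956586] [-1.13348701  0.53423318 -0.247347  ] 26.844334684139653
```

View pics/c4.png

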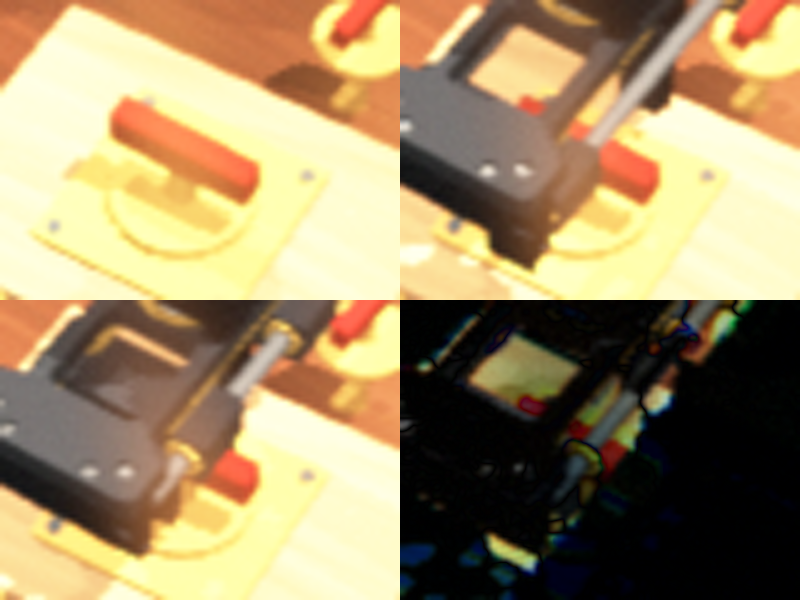

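Panel 3 shows the bar's right end at crop (240,475), not yet moved, with the fingers still closing. I continue the close and measure any shift.

Call:
carry_out([
  [[0, 0, 0], 0],
  [[0, 0, 0], 0],
  [[0, 0, 0], 0],
  [[0, 0, 0], 0],
  [[0, 0, 0], 0],
  [[0, 0, 0], 0],
])

```text
time: 4.2
position: [0.5578, 0.0083, 0.0996]
tool_rot: [3.139, 0.116, 0.0]
ft_force: [0.1, -0.2, 0.1]
grip_width: 0.164
```

```bash
cat > shift.py <<'E'
import sys,cv2,numpy as np
a,b=[cv2.imread(f"pics/{k}.png") for k in sys.argv[1:3]]
x,y,X,Y=271,175,279,187
S=10
A=cv2.resize(a,None,fx=S,fy=S,interpolation=cv2.INTER_CUBIC);B=cv2.resize(b,None,fx=S,fy=S,interpolation=cv2.INTER_CUBIC)
r=cv2.matchTemplate(B[(y-6)*S:(Y+6)*S,(x-6)*S:(X+6)*S],A[y*S:Y*S,x*S:X*S],cv2.TM_CCOEFF_NORMED)
_,v,_,l=cv2.minMaxLoc(r); print("bar end shift px",(l[0]-6*S)/S,(l[1]-6*S)/S,v)
E
python3 - <<'E'
from bench import get_state, eyes
import cv2
cv2.imwrite("pics/scene4.png",eyes.get_image("scene")["pixels"])
s=get_state(); print(s["time"],s["position"],s["ft_force"],s["torque"],s["grip_width"]*87)
E
python3 shift.py scene0 scene2; python3 shift.py scene2 scene4
python3 -c "
from h import *
print(px('scene',[[.556,.006,.12],[.557,.006,.12],[.556,.007,.12],[.556,.006,.121]]))"
```

```text
4.25 [0.55779277 0.00835107 0.0995985 ] [ 0.39718809  0.49012071 -0.62369645] [-0.02597077 -0.24761252 -0.01061823] 13.937673914429826
bar end shift px 0.0 0.0 0.9973171353340149
bar end shift px 0.0 0.0 0.9961569309234619
[[260.79933297 172.58316168]
 [260.49604661 172.89436986]
 [261.20225635 172.82549918]
 [260.81068482 172.26776203]]
```

Pin gripped at 13.9 mm opening with no shift of the bar (under 0.1 px). Now I fit the bar's silhouette in both pictures to see how far the pin axis is from the TCP along the bar.

```bash
python3 - <<'E'
from h import *
from scipy.optimize import minimize
S=8
for n,(x0,y0,x1,y1) in(("top",(222,193,264,212)),("scene",(240,155,285,195))):
    im=cv2.imread(f"pics/{n}0.png")[y0:y1,x0:x1]
    I=cv2.resize(im,None,fx=S,fy=S,interpolation=cv2.INTER_LINEAR).astype(int)
    g=I[...,1]; m=((I[...,2]-g>60)&(g<130)&(I[...,0]<110)).astype(np.uint8)
    N,l,st,_=cv2.connectedComponentsWithStats(m); m=(l==1+np.argmax(st[1:,4])).astype(np.uint8)
    def hull(q):
        c,s=np.cos(q[2]),np.sin(q[2])
        P=[[q[0]+c*a-s*b,q[1]+s*a+c*b,.117+h] for a in(-.007,.007) for b in(-.033,.033) for h in(-.009,.009)]
        u=((px(n,P)-[x0,y0]+.5)*S-.5); h=np.zeros_like(m); cv2.fillConvexPoly(h,cv2.convexHull((u*16).astype(np.int32)),1,shift=4); return h
    f=lambda q:-(hull(q/[1000,1000,50])&m).sum()/(hull(q/[1000,1000,50])|m).sum()
    best=min((minimize(f,[557+dx,6+dy,.075*50],method="Nelder-Mead",options=dict(initial_simplex=np.array([[557+dx,6+dy,3.7],[561+dx,6+dy,3.7],[557+dx,10+dy,3.7],[557+dx,6+dy,6]]))) for dx in(-1,2) for dy in(-1,3)),key=lambda r:r.fun)
    print(n,best.x/[1,1,50],best.fun,m.sum()/64)
E
```

```text
top [ 5.81102881e+02  1.23251029e+01 -1.88748971e-01] 0.0 146.25
scene [5.56e+02 5.00e+00 7.40e-02] 0.0 97.609375<stdin>:13: RuntimeWarning: overflow encountered in scalar negative
```

```bash
cat > fit.py <<'E'
from h import *
from scipy.optimize import minimize
S=8
for n,(x0,y0,x1,y1) in(("top",(222,193,264,212)),("scene",(240,155,285,195))):
    im=cv2.imread(f"pics/{n}0.png")[y0:y1,x0:x1]
    I=cv2.resize(im,None,fx=S,fy=S,interpolation=cv2.INTER_LINEAR).astype(int)
    g=I[...,1]; m=((I[...,2]-g>60)&(g<130)&(I[...,0]<110)).astype(np.uint8)
    N,l,st,_=cv2.connectedComponentsWithStats(m); m=l==1+np.argmax(st[1:,4])
    def hull(q):
        c,s=np.cos(q[2]),np.sin(q[2])
        P=[[q[0]+c*a-s*b,q[1]+s*a+c*b,.117+h] for a in(-.007,.007) for b in(-.033,.033) for h in(-.009,.009)]
        u=((px(n,P)-[x0,y0]+.5)*S-.5); h=np.zeros(m.shape,np.uint8); cv2.fillConvexPoly(h,cv2.convexHull((u*16).astype(np.int32)),1,shift=4); return h>0
    f=lambda q:-float((hull(q/[1000,1000,50])&m).sum())/(hull(q/[1000,1000,50])|m).sum()
    best=min((minimize(f,[557+dx,6+dy,3.7],method="Nelder-Mead",options=dict(initial_simplex=np.array([[557+dx,6+dy,3.7],[561+dx,6+dy,3.7],[557+dx,10+dy,3.7],[557+dx,6+dy,6]]))) for dx in(-1,2) for dy in(-1,3)),key=lambda r:r.fun)
    print(n,best.x/[1,1,50],best.fun,m.sum()/64)
E
python3 fit.py
```

```text
top [5.56721902e+02 6.09631387e+00 6.18545434e-02] -0.7002843034565315 146.25
scene [5.56e+02 5.00e+00 7.40e-02] -0.0 97.609375
```

Pin axis is within about 1–2 mm of the TCP. Lift gently: 3 mm free for the weight, then on to 6.5 mm for keeper contact.

Call:
carry_out([
  [[0, 0, 0.001], 0],
  [[0, 0, 0.002], 0],
  [[0, 0, 0.003], 0],
  [[0, 0, 0.003], 0],
  [[0, 0, 0.003], 0],
])

```text
time: 4.75
position: [0.5577, 0.0083, 0.1026]
tool_rot: [3.139, 0.116, 0.0]
ft_force: [0.8, 0.3, -1.1]
grip_width: 0.156
```

Call:
carry_out([
  [[0, 0, 0.001], 0],
  [[0, 0, 0.002], 0],
  [[0, 0, 0.003], 0],
  [[0, 0, 0.003], 0],
  [[0, 0, 0.003], 0],
])

```text
time: 5.25
position: [0.5573, 0.0083, 0.1049]
tool_rot: [-3.139, -0.116, 0.001]
ft_force: [2.1, 0.1, -9.8]
grip_width: 0.159
```

Call:
carry_out([
  [[0, 0, 0], 0.1],
  [[0, 0, 0], 0.2],
  [[0, 0, 0], 0.3],
  [[0, 0, 0], 0.3],
])

```text
time: 5.65
position: [0.5568, 0.0082, 0.1048]
tool_rot: [-3.086, -0.584, 0.003]
ft_force: [1.1, 0.1, -8.9]
grip_width: 0.158
```

Call:
carry_out([
  [[0, 0, 0], 0.07],
  [[0, 0, 0], 0.14],
  [[0, 0, 0], 0.14],
])

```text
time: 5.95
position: [0.5569, 0.0082, 0.105]
tool_rot: [-3.039, -0.795, 0.003]
ft_force: [0.3, 0.3, -9.4]
grip_width: 0.153
```

Call:
carry_out([
  [[0, 0, 0], 0.08],
  [[0, 0, 0], 0.15],
  [[0, 0, 0], 0.15],
])

```text
time: 6.25
position: [0.5571, 0.0082, 0.1052]
tool_rot: [-2.971, -1.02, 0.002]
ft_force: [-0.2, 0.8, -10.4]
grip_width: 0.159
```

Call:
carry_out([
  [[0, 0, 0], 0.08],
  [[0, 0, 0], 0.15],
  [[0, 0, 0], 0.15],
])

```text
time: 6.55
position: [0.5573, 0.0082, 0.1053]
tool_rot: [-2.887, -1.239, 0.001]
ft_force: [-0.3, -0.6, -10.0]
grip_width: 0.161
```

Call:
carry_out([
  [[0, 0, 0], 0.08],
  [[0, 0, 0], 0.15],
  [[0, 0, 0], 0.15],
])

```text
time: 6.85
position: [0.5574, 0.0083, 0.1053]
tool_rot: [-2.786, -1.451, 0.001]
ft_force: [0.3, -0.1, -10.0]
grip_width: 0.159
```

Turned 0.89 so far; continuing.

Call:
carry_out([
  [[0, 0, 0], 0.08],
  [[0, 0, 0], 0.15],
  [[0, 0, 0], 0.15],
])

```text
time: 7.15
position: [0.5575, 0.0083, 0.1054]
tool_rot: [-2.669, -1.656, 0.0]
ft_force: [-0.2, 0.3, -10.0]
grip_width: 0.156
```

Call:
carry_out([
  [[0, 0, 0], 0.08],
  [[0, 0, 0], 0.15],
  [[0, 0, 0], 0.15],
])

```text
time: 7.45
position: [0.5576, 0.0083, 0.1055]
tool_rot: [-2.538, -1.851, 0.0]
ft_force: [-0.3, -0.1, -10.8]
grip_width: 0.155
```

Call:
carry_out([
  [[0, 0, 0], 0.08],
  [[0, 0, 0], 0.15],
  [[0, 0, 0], 0.15],
])

```text
time: 7.75
position: [0.5577, 0.0083, 0.1055]
tool_rot: [-2.392, -2.036, 0.0]
ft_force: [0.4, 0.3, -10.5]
grip_width: 0.157
```

Call:
carry_out([
  [[0, 0, 0], 0.08],
  [[0, 0, 0], 0.15],
  [[0, 0, 0], 0.15],
])

```text
time: 8.05
position: [0.5577, 0.0083, 0.1055]
tool_rot: [-2.233, -2.209, -0.0]
ft_force: [-0.2, -0.1, -10.5]
grip_width: 0.16
```

Call:
carry_out([
  [[0, 0, 0], 0.05],
  [[0, 0, 0], 0.1],
  [[0, 0, 0], 0.1],
])

```text
time: 8.35
position: [0.5577, 0.0083, 0.1055]
tool_rot: [-2.12, -2.318, -0.0]
ft_force: [-0.2, 0.3, -10.9]
grip_width: 0.159
```

No drop in force on this side. Lower to free the lug, turn back to −0.3, and feel the other side.

Call:
carry_out([
  [[0, 0, -0.004], 0],
  [[0, 0, -0.004], -0.14],
  [[0, 0, -0.004], -0.28],
  [[0, 0, -0.004], -0.42],
  [[0, 0, -0.004], -0.56],
  [[0, 0, -0.004], -0.7],
  [[0, 0, -0.004], -0.84],
  [[0, 0, -0.004], -0.98],
  [[0, 0, -0.004], -1.12],
  [[0, 0, -0.004], -1.26],
  [[0, 0, -0.004], -1.4],
  [[0, 0, -0.004], -1.54],
  [[0, 0, -0.004], -1.68],
  [[0, 0, -0.004], -1.82],
  [[0, 0, -0.004], -1.9],
  [[0, 0, -0.002], -1.9],
  [[0, 0, 0.0], -1.9],
  [[0, 0, 0.0], -1.9],
])

```text
time: 10.15
position: [0.5587, 0.0087, 0.1057]
tool_rot: [-3.119, 0.369, -0.004]
ft_force: [4.1, 1.2, -10.4]
grip_width: 0.157
```

Call:
carry_out([
  [[0, 0, 0], -0.08],
  [[0, 0, 0], -0.15],
  [[0, 0, 0], -0.15],
])

```text
time: 10.45
position: [0.5572, 0.0084, 0.1051]
tool_rot: [3.083, -0.602, -0.002]
ft_force: [1.6, -0.3, -8.2]
grip_width: 0.161
```

Call:
carry_out([
  [[0, 0, 0], -0.08],
  [[0, 0, 0], -0.15],
  [[0, 0, 0], -0.15],
])

```text
time: 10.75
position: [0.5563, 0.0087, 0.105]
tool_rot: [3.03, -0.829, -0.005]
ft_force: [-1.4, 1.2, -7.5]
grip_width: 0.16
```

Call:
carry_out([
  [[0, 0, 0], -0.08],
  [[0, 0, 0], -0.15],
  [[0, 0, 0], -0.15],
])

```text
time: 11.05
position: [0.5587, 0.0083, 0.1069]
tool_rot: [-2.96, 1.053, -0.004]
ft_force: [-0.3, 0.3, -1.2]
grip_width: 0.162
```

Force fell to the pin's weight at −0.76 rad, so the slot is found. Lift carefully.

Call:
carry_out([
  [[0, 0, 0.002], -0.04],
  [[0, 0, 0.004], -0.06],
  [[0, 0, 0.006], -0.06],
  [[0, 0, 0.006], -0.06],
])

```text
time: 11.45
position: [0.5583, 0.0083, 0.1123]
tool_rot: [-2.926, 1.142, -0.002]
ft_force: [-0.2, 1.2, -1.7]
grip_width: 0.162
```

Call:
carry_out([
  [[0, 0, 0.003], 0],
  [[0, 0, 0.006], 0],
  [[0, 0, 0.009], 0],
  [[0, 0, 0.012], 0],
  [[0, 0, 0.012], 0],
])

```text
time: 11.95
position: [0.5581, 0.0084, 0.1242]
tool_rot: [-2.925, 1.145, -0.002]
ft_force: [-0.6, -0.3, -1.7]
grip_width: 0.161
```

Call:
carry_out([
  [[0, 0, 0.006], 0],
  [[0, 0, 0.014], 0],
  [[0, 0, 0.022], 0],
  [[0, 0, 0.03], 0],
  [[0, 0, 0.038], 0],
  [[0, 0, 0.046], 0],
  [[0, 0, 0.054], 0],
  [[0, 0, 0.062], 0],
  [[0, 0, 0.07], 0],
  [[0, 0, 0.07], 0],
  [[0, 0, 0.07], 0],
])

```text
time: 13.05
position: [0.5577, 0.0084, 0.1936]
tool_rot: [2.925, -1.145, 0.0]
ft_force: [0.4, 0.4, -0.9]
grip_width: 0.158
```

Call:
carry_out([
  [[-0.008, -0.027, 0], 0],
  [[-0.016, -0.054, 0], 0],
  [[-0.024, -0.081, 0], 0],
  [[-0.032, -0.108, 0], 0],
  [[-0.04, -0.135, 0], 0],
  [[-0.048, -0.162, 0], 0],
  [[-0.056, -0.189, 0], 0],
  [[-0.064, -0.216, 0], 0],
  [[-0.0725, -0.241, -0.01], 0],
  [[-0.0725, -0.241, -0.03], 0],
  [[-0.0725, -0.241, -0.05], 0],
  [[-0.0725, -0.241, -0.07], 0],
  [[-0.0725, -0.241, -0.08], 0],
  [[-0.0725, -0.241, -0.08], 0],
  [[-0.0725, -0.241, -0.08], 0],
])

```text
time: 14.55
position: [0.4856, -0.2327, 0.114]
tool_rot: [2.926, -1.144, 0.001]
ft_force: [-0.1, 0.7, -1.5]
grip_width: 0.161
```

```bash
python3 - <<'E'
from bench import get_state, eyes
from h import *
s=get_state(); p=s["position"]; print(p,s["tool_rot"],s["ft_force"])
ims=[]
for n,(x0,y0) in(("scene",(130,80)),("top",(290,160))):
    d=eyes.get_image(n)["pixels"]; cv2.imwrite(f"pics/{n}5.png",d)
    S=4; c=cv2.resize(d[y0:y0+100,x0:x0+100],None,fx=S,fy=S,interpolation=cv2.INTER_CUBIC)
    ps=np.radians(3.7); ex=np.array([np.cos(ps),np.sin(ps)]); ey=np.array([-ex[1],ex[0]]); o=np.array([.560,-.228])
    dr=lambda P,col:cv2.polylines(c,[((px(n,P)-[x0-.5,y0-.5])*S-.5).astype(np.int32)],True,col,1)
    dr([[*(o+a*ex+b*ey),.08] for a,b in((-.03,-.009),(0,-.009),(0,.009),(-.03,.009))],(0,255,0))
    t=np.linspace(0,2*np.pi,40)
    h=p[2]-.0996+.084
    dr([[p[0]+.03*np.cos(q),p[1]+.03*np.sin(q),h+.006] for q in t],(255,0,255))
    dr([[p[0]+.007*np.cos(q),p[1]+.007*np.sin(q),h-.06] for q in t],(255,255,0))
    ims.append(c)
cv2.imwrite("pics/c5.png",np.hstack(ims))
E
```

```text
[ 0.48557303 -0.23265674  0.11399622] [ 2.92572546e+00 -1.14439340e+00  6.81217358e-04] [-0.08667654  0.66996007 -1.5082008 ]
```

View pics/c5.png

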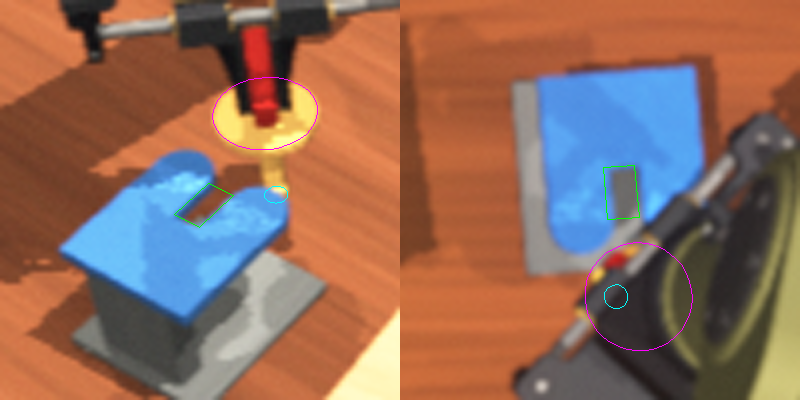

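The scene half shows the collar (265,115) where predicted, within about 1 px, and the notch outline (205,205) agrees to about 1 px. The pin is lined up in front of the mouth, so I slide in slowly while watching the force.

Call:
carry_out([
  [[0, 0.0005, -0.005], 0],
  [[0, 0.0005, -0.01], 0],
  [[0.008, 0.001, -0.01], 0],
  [[0.016, 0.0015, -0.01], 0],
  [[0.024, 0.002, -0.01], 0],
  [[0.03, 0.0025, -0.01], 0],
  [[0.035, 0.0028, -0.01], 0],
  [[0.04, 0.003, -0.01], 0],
  [[0.04, 0.003, -0.01], 0],
])

```text
time: 15.55
position: [0.526, -0.2294, 0.1036]
tool_rot: [-2.926, 1.144, -0.001]
ft_force: [0.2, 0.3, -1.4]
grip_width: 0.16
```

Call:
carry_out([
  [[0.004, 0.0003, 0], 0],
  [[0.008, 0.0005, 0], 0],
  [[0.012, 0.0008, 0], 0],
  [[0.016, 0.001, 0], 0],
  [[0.016, 0.001, 0], 0],
])

```text
time: 16.05
position: [0.5419, -0.2284, 0.1036]
tool_rot: [-2.926, 1.144, -0.001]
ft_force: [-0.0, 0.3, -1.9]
grip_width: 0.159
```

Call:
carry_out([
  [[0.003, 0.0002, 0], 0],
  [[0.005, 0.0003, 0], 0],
  [[0.007, 0.0005, 0], 0],
  [[0.007, 0.0005, 0], 0],
])

```text
time: 16.45
position: [0.5485, -0.228, 0.1036]
tool_rot: [-2.926, 1.145, -0.0]
ft_force: [-0.5, -0.5, -0.1]
grip_width: 0.159
```

Call:
carry_out([
  [[0.0015, 0.0001, 0], 0],
  [[0.003, 0.0002, 0], 0],
  [[0.003, 0.0002, 0], 0],
])

```text
time: 16.75
position: [0.5514, -0.2279, 0.1036]
tool_rot: [-2.926, 1.145, -0.0]
ft_force: [-0.4, -0.5, -0.8]
grip_width: 0.158
```

Call:
carry_out([
  [[0.001, 0.0001, 0], 0],
  [[0.002, 0.0001, 0], 0],
  [[0.002, 0.0001, 0], 0],
])

```text
time: 17.05
position: [0.5534, -0.2278, 0.1036]
tool_rot: [2.926, -1.145, 0.0]
ft_force: [-0.5, 0.9, -1.3]
grip_width: 0.158
```

Call:
carry_out([
  [[0.001, 0.0001, 0], 0],
  [[0.002, 0.0001, 0], 0],
  [[0.002, 0.0001, 0], 0],
])

```text
time: 17.35
position: [0.5544, -0.2278, 0.1035]
tool_rot: [2.925, -1.145, -0.003]
ft_force: [-3.3, -0.3, 0.4]
grip_width: 0.158
```

Contact with the inner end at x = 0.554 (3 N), as expected. Back off 1.5 mm and lower until the collar touches.

Call:
carry_out([
  [[-0.0015, -0.0001, 0], 0],
  [[-0.0015, -0.0001, -0.002], 0],
  [[-0.0015, -0.0001, -0.004], 0],
  [[-0.0015, -0.0001, -0.004], 0],
])

```text
time: 17.75
position: [0.5539, -0.2277, 0.0992]
tool_rot: [-2.925, 1.145, -0.0]
ft_force: [0.0, 0.8, -1.9]
grip_width: 0.161
```

Call:
carry_out([
  [[0, 0, -0.001], 0],
  [[0, 0, -0.002], 0],
  [[0, 0, -0.002], 0],
])

```text
time: 18.05
position: [0.5538, -0.2278, 0.0974]
tool_rot: [-2.926, 1.145, -0.0]
ft_force: [0.4, -0.1, -2.0]
grip_width: 0.159
```

Call:
carry_out([
  [[0, 0, -0.0005], 0],
  [[0, 0, -0.001], 0],
  [[0, 0, -0.001], 0],
])

```text
time: 18.35
position: [0.5537, -0.2278, 0.0965]
tool_rot: [2.926, -1.145, -0.0]
ft_force: [0.1, 0.0, -1.9]
grip_width: 0.161
```

Call:
carry_out([
  [[0, 0, -0.0005], 0],
  [[0, 0, -0.001], 0],
  [[0, 0, -0.001], 0],
])

```text
time: 18.65
position: [0.5538, -0.2279, 0.0957]
tool_rot: [2.925, -1.145, 0.0]
ft_force: [-0.3, -0.4, -2.1]
grip_width: 0.157
```

Call:
carry_out([
  [[0, 0, -0.0005], 0],
  [[0, 0, -0.001], 0],
  [[0, 0, -0.001], 0],
])

```text
time: 18.95
position: [0.5538, -0.2279, 0.0956]
tool_rot: [2.925, -1.145, 0.0]
ft_force: [-2.9, 0.9, 5.1]
grip_width: 0.163
```

The collar touches (+7 N change) at the expected height. A look before letting go.

Call:
carry_out([
  [[0, 0, 0.0005], 0],
  [[0, 0, 0.0005], 0],
])

```text
time: 19.15
position: [0.5538, -0.2279, 0.0957]
tool_rot: [2.925, -1.145, 0.001]
ft_force: [-1.9, 0.7, 4.6]
grip_width: 0.155
```

```bash
python3 - <<'E'
from bench import get_state, eyes
import cv2
s=get_state(); print(s["position"],s["ft_force"])
d=eyes.get_image("scene")["pixels"]; cv2.imwrite("pics/scene6.png",d)
cv2.imwrite("pics/c6.png",cv2.resize(d[80:180,120:240],None,fx=5,fy=5,interpolation=cv2.INTER_CUBIC))
E
```

```text
[ 0.55379885 -0.22790225  0.09565879] [-1.85120458  0.67913337  4.56810092]
```

View pics/c6.png

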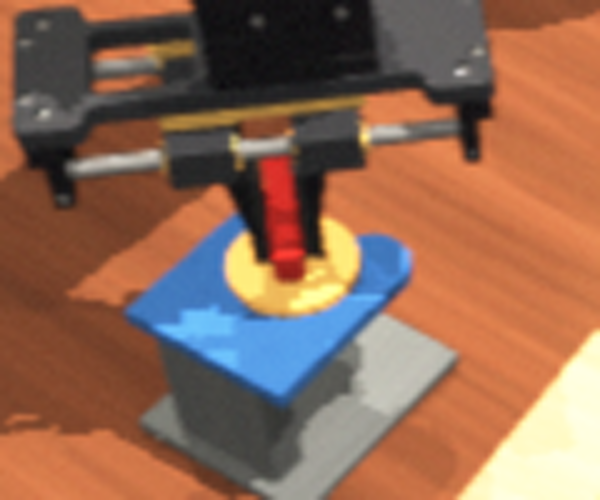

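The collar (292,268) lies flat on the blue plate over the notch, with the bar upright between the fingers. Release and retreat straight up.

Call:
carry_out([
  [[0, 0, 0], 0],
  [[0, 0, 0], 0],
  [[0, 0, 0], 0],
  [[0, 0, 0], 0],
  [[0, 0, 0], 0],
  [[0, 0, 0], 0],
  [[0, 0, 0], 0],
  [[0, 0, 0], 0],
  [[0, 0, 0], 0],
  [[0, 0, 0], 0],
], grip=-1)

```text
time: 20.2
position: [0.5537, -0.2279, 0.0951]
tool_rot: [2.926, -1.145, 0.0]
ft_force: [-0.4, -0.8, -0.7]
grip_width: 0.961
```

Call:
carry_out([
  [[0, 0, 0.01], 0],
  [[0, 0, 0.02], 0],
  [[0, 0, 0.04], 0],
  [[0, 0, 0.06], 0],
  [[0, 0, 0.09], 0],
  [[0, 0, 0.12], 0],
  [[-0.03, 0, 0.15], 0],
  [[-0.07, -0.03, 0.15], 0],
  [[-0.09, -0.07, 0.15], 0],
  [[-0.1, -0.11, 0.15], 0],
  [[-0.1, -0.15, 0.15], 0],
  [[-0.1, -0.19, 0.15], 0],
  [[-0.1, -0.23, 0.15], 0],
  [[-0.1, -0.23, 0.15], 0],
  [[-0.1, -0.23, 0.15], 0],
])

```text
time: 21.7
position: [0.4534, -0.4586, 0.2454]
tool_rot: [-2.924, 1.147, -0.0]
ft_force: [-0.0, 1.0, -0.4]
grip_width: 1.001
```

```bash
python3 - <<'E'
from bench import get_state, eyes
from h import *
s=get_state(); print(s["time"],s["position"],s["ft_force"],s["grip_width"])
I=[]
for n,(x0,y0) in(("scene",(130,90)),("top",(300,160))):
    d=eyes.get_image(n)["pixels"]; cv2.imwrite(f"pics/{n}7.png",d)
    S=5; c=cv2.resize(d[y0:y0+80,x0:x0+80],None,fx=S,fy=S,interpolation=cv2.INTER_CUBIC)
    I.append(c)
    d0=cv2.imread(f"pics/{n}0.png"); print(n,[(k,int(cv2.absdiff(d,d0)[b:e,a:f].max())) for k,a,b,f,e in((("die",208,262,240,294),("dragon",115,203,156,247),("stones",266,297,304,333)) if n=="scene" else (("die",210,115,237,145),("dragon",290,98,332,135),("stones",163,123,180,157)))])
cv2.imwrite("pics/c7.png",np.hstack(I))
E
```

```text
21.7 [ 0.45342978 -0.45856137  0.24541675] [-0.03582354  1.03917246 -0.42677475] 1.0005599129088827
scene [('die', 6), ('dragon', 7), ('stones', 8)]
top [('die', 5), ('dragon', 4), ('stones', 4)]
```

View pics/c7.png

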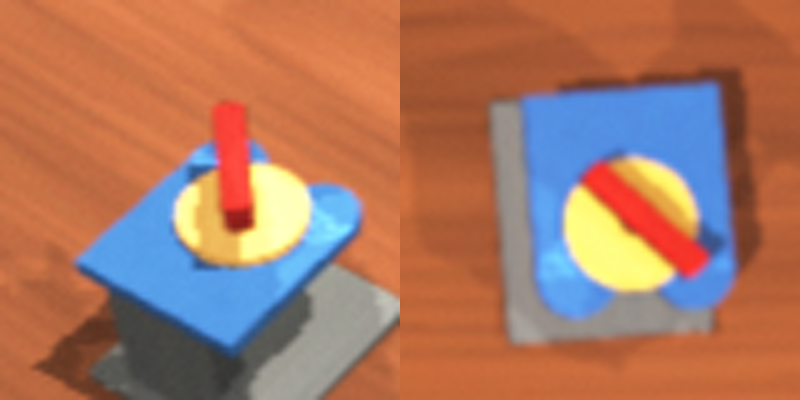

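The pin stands upright on the plate with its collar centre at top-crop (631,223). One numeric check in the top camera, then hand in if it is within tolerance.

```bash
python3 - <<'E'
from h import *
c=w("top",[((631-400)/5+300-.4,223/5+160-.4)],.086)[0,:2]
ps=np.radians(3.7); ex=np.array([np.cos(ps),np.sin(ps)]); ey=np.array([-ex[1],ex[0]])
o=np.array([.5598,-.2315])-.0005*ex+.0008*ey; seat=o-.007*ex
d=(c-seat)*1000; x,y=d@ex,d@ey; print("collar in seat frame mm",x,y)
if -8<x<3 and abs(y)<4:
    from bench import ticket; print(ticket.close_job())
E
```

```text
collar in seat frame mm 0.7905238340654601 1.175998091653605
the job is handed in; nothing more can be done
None
```

The brass pin is out of the dice box and standing upright in the blue rest, released, with the job handed in at about 22 s of the 67 s allowed. The report gives no verdict, so what follows is from my own checks.

- **Finding the slot:** I gripped the large red T-handle without shifting it and pulled up lightly, about 8 N on the keeper. Turning to +1.59 rad found nothing. On the other side the load fell to the pin's weight at about −0.76 rad, and I drew the pin straight up from there.
- **Parking:** I slid the pin into the notch until the shaft touched the inner end with about 3 N, backed off slightly, and lowered it until the collar met the plate. Then I opened the fingers and moved the arm clear.
- **Final position:** the last top-camera check puts the collar 0.8 mm along and 1.2 mm across from the seat, inside the limits. The pictures show it upright.
- **Bystanders:** the die, dragon and stones match their starting pictures in both cameras. I did not compare the other things, such as the two look-alike pins, but nothing was handled near them.
- **Disagreements:** the two cameras differed by about 4 mm on where the rest was. I took a value between them and confirmed it by touch. My silhouette fit of the handle failed in the scene camera and was only rough in the top one, so I relied on feel there too.

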